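# Set the roof-pitch gluing jig and clip a slate into it

### The job

Set the tilting leaf of the gluing jig to the pitch shown by the red index arm (parallel to it, within about two degrees), let go and see that it stays there. Then take the longer slate from the rack and push it, long edge down, into the leaf's pocket until the two sprung balls click out over its top corners and hold it, and let go. Last, press on the top end of the leaf's black handle bar to check that the leaf still holds the pitch (set it again if it slipped), and leave it so; do not disturb the red arm, the small slate or the slate house.

Things in the scene. Friction and masses are not known exactly. Their poses are not given: they have to be found in the camera images.
- jig: Fixed gluing jig: plywood base 150 (x) x 215 (y) x 12 mm, two cheeks with a hinge pin along y at x = 0, 60 mm above the origin, and a white quadrant scale (ticks every 5 degrees, -10 to 50; outer radius 126 mm about the pin) at y = -103 mm. Origin: centre of the base's underside, on the bench; z up, the -x side faces the robot.
- leaf (a joint): Lean of the tilting leaf (rad): 0 upright, positive = top leans to the jig's -x side, towards the robot. Range -0.2 to 0.95, starts within 0.12 of upright. It turns about the jig's hinge axis on a stiff friction hinge (about 1 N m, no spring-back) and stays where it is left.
- index (a joint): Lean of the red index arm (rad), same axis, zero and sense as the leaf: the wanted lean, 0.42 to 0.68 (24 to 39 degrees). The arm is a red bar 5 mm wide reaching 138 mm from the hinge, at y = -110 mm of the jig, outside the quadrant. Its own friction keeps it in place; it is not to be moved.
- jig_hinge (a point): Middle of the hinge axis, 60 mm above the base's underside; axes as the jig's.
- pocket (a point): Centre of the pocket's floor, 20 mm up the leaf from the hinge axis. Axes turn with the leaf: z up the leaf; y along the hinge, as the jig's; x the leaf's normal. Front and back walls 11 mm apart, flared lips to 23 mm high; grey side posts, inner faces at y = +-61 mm, flared tops to 94 mm, each with two fins (13 mm apart, 11 mm deep, flared, to 64 mm) making a groove for the slate's end.
- handle_top (a point): Centre of the top end of the leaf's black handle bar, 168 mm from the hinge axis, at y = +115 mm; axes as pocket (turn with the leaf). The bar is 12 mm thick (x), 16 mm wide (y) and runs 100 mm down the leaf (-z); its upper 80 mm are free all round and can be pinched across the 12 mm.
- index_mid (a point): Point on the red index arm 130 mm from the hinge axis; z runs outwards along the arm.
- rack: Fixed wooden rack on the bench, 130 x 130 x 30 mm: base 8 mm thick, two slots along its y axis, at x = -40 and +40 mm, each 11 mm wide with cheeks 10 mm thick up to z = 30 mm, open at the ends. Origin: centre of its underside. Which slot holds which slate varies.
- roof_slate: The longer slate, dark grey, 118 x 65 x 8.4 mm, about 0.18 kg, standing on its long edge in a rack slot, top edge 73 mm above the bench. Origin: centre of a large face; x along the 65 mm side, up in the rack; y along the 118 mm side; the thickness runs from z = 0 to +8.4 mm. Seated in the pocket its origin is 33 mm above the pocket floor.
- small_slate: A smaller slate, 63 x 50 x 8.4 mm, standing likewise in the other rack slot; stays there.
- house: Finished slate house, 160 x 163 x 180 mm, loose, standing on the left of the bench, nearer than the slate stacks; origin at the centre of its underside. Stays there.
- catch_right (a joint): How far the right (-y) sprung steel ball is pushed back into its post (m): 0 = out, at most 0.008. Each post holds an 18 mm ball, centred 74 mm above the pocket floor, 5 mm proud of the post's inner face. Passing both takes about 3 to 10 N of push; they spring out over the slate's top corners once the slate is on the floor.
- catch_left (a joint): The same for the ball in the left (+y) post.

How it is judged:
On the way, in this order (a step that is already met when the one before it is completed fails the run):
1. the leaf is set parallel to the red arm (within 0.05 rad) and stays so, let go, for half a second (angle between the z axis of pocket and the z axis of index_mid, either way round below 0.05 rad and contact force between each of the fingers, the arm and leaf below 0.1 N), for 0.5 s.
2. the longer slate is lifted out of the rack (height (world z) of roof_slate above 0.12 m), for 0.1 s.
3. the slate stands on the pocket floor, both balls have sprung out over its corners, and it is let go (z of roof_slate in the frame of pocket between 0.029 and 0.0375 m and y of roof_slate in the frame of pocket between -0.006 and 0.006 m and x of roof_slate in the frame of pocket between -0.012 and 0.012 m and angle between the x axis of roof_slate and the z axis of pocket, either way round below 0.15 rad and value of joint each of catch_right, catch_left below 0.0015 m and contact force between each of the fingers, the arm and roof_slate below 0.1 N), for 0.2 s.
4. the handle bar is pressed with the fingers and the leaf still holds the pitch (contact force between the fingers and leaf above 1.5 N and angle between the z axis of pocket and the z axis of index_mid, either way round below 0.05 rad and velocity of joint leaf between -0.05 and 0.05 rad/s), for 0.2 s.
At the end, for the whole second after the job is handed in: The leaf rests parallel to the red arm within 0.05 rad; the longer slate stands long edge down on the pocket floor (origin 29 to 37.5 mm above it, within 6 mm of the middle, square within 0.15 rad), both balls out over its corners (under 1.5 mm); nothing is held (all of step 1 and all of step 3 and linear speed of roof_slate below 0.02 m/s and velocity of joint leaf between -0.02 and 0.02 rad/s); the robot touches nothing.
It fails at once if the red index arm is moved by more than 8 mm at its tip (distance of index_mid from where it was at the start of the episode above 0.008 m).
It fails at once if the small slate is moved by more than 20 mm (distance of small_slate from where it was at the start of the episode above 0.02 m).
It fails at once if the slate house is moved by more than 20 mm (distance of house from where it was at the start of the episode above 0.02 m).
It also fails if it takes over 67 s, if anything falls off the work surface, if the arm or the gripper's body presses on something with over 40 N, if the wrist force passes 120 N, or if a joint passes its speed limit or range.

### The arm

A 7-joint arm with a two-finger parallel gripper is mounted at the origin on the work surface; the furniture and walls round the work are solid. World frame = base frame: x ahead of the robot, y to its left, z up, the work surface at z = 0. Lengths are in m, angles in rad, forces in N, time in s.
With the tool pointing down it reaches from about 0.35 to 0.9 m from the base axis. Payload 19.9 kg.
Tool frame: the origin (TCP) lies between the finger pads; the fingertips stand 19 mm ahead of it and the grasp point (between the pads) is the TCP; z points along the fingers, y is the direction in which the jaws open and shut (so a half turn about z gives the same grasp; the last joint's range is limited). The gripper opens to 94 mm and grips with 3 to 60 N. Pads are 16 mm wide; open, the fingers measure 119 mm over their backs; the gripper's body (75 mm by 177 mm) begins 78 mm behind the grasp point.
Start: joints at [1.185, 0.417, -0.01, 1.614, 0.005, 1.111, -0.053], TCP at [0.211, -0.588, 0.224] pointing down, gripper open.
Joint ranges: [-2.81, 2.81], [-0.39, 2.02], [-1.27, 1.25], [0.06, 2.57], [-1.19, 4.33], [0.19, 2], [-2.82, 2.82]. Speed limits (rad/s): [1.89, 1.89, 2.39, 2.39, 3.01, 3.01, 3.01].

### API

Orientations are given as a 3x3 rotation matrix whose columns are the frame's x, y, z axes.
In Python, from rig import robot gives the robot as it stands. Calls block until the motion is done:
- robot.move_ptp(position, orientation): joint-space move of the TCP to a pose.
- robot.move_linear(position, velocity=0.15, frame=None, threshold=None): straight line of the TCP; frame=None keeps the orientation; velocity is the mean speed in m/s. With threshold (N) it stops when the force on the tool has changed by that much, and returns True; else False.
- robot.goto_joints(angles): joint-space move.
- robot.gripper_to(opening): finger opening in m; the grip force is fixed at half the most; returns when the fingers have stopped.
- robot.pause(seconds).
- robot.ik(position, orientation): joint angles nearest the present ones, or None.
- robot.get_state(): the state.
- robot.grab_frame(name): name is "side" or "top"; returns the picture (480x640x3 uint8, red, green, blue); there is no depth.
- robot.camera_info(name): a dict with "fx", "fy", "cx", "cy" (pixels), "dist" ([k1, k2, p1, p2, k3] as OpenCV has them; the pictures are not rectified), "rvec" (rotation vector, rad) and "tvec" (3), from world to camera coordinates, as OpenCV has them. Camera axes: x right, y down, z forward; pixel columns grow to the right and rows downward; lengths in m; the calibration is good to about 2 mm. A picture is of the moment at which its call begins. camera_info takes no time and is no camera call.
A pose or a line that the arm cannot do raises robot.PlanningError and nothing moves.
- robot.sign_off(): hands the job in, once; it reports no verdict.
The state is a dict: "time": time; "qpos": joint angles; "joint_vel": joint speeds; "effort": joint torques, N m; "ee_pos": TCP position; "tool_rot": TCP orientation; "force": force on the tool from outside, world axes, zero at the start; "moment": the same for the moment, N m; "opening": finger opening in m.
Only numpy, scipy, OpenCV 4.12 (cv2) and the standard library are available. Lean on these libraries where they do the work, as an engineer would, in place of code of your own. Each camera call takes 0.05 s, during which the arm holds its last target. There are 200 camera calls.

## Working session

There is one attempt and no reset: what is moved stays moved. The work goes in short steps, each a Python script; the robot and the scene stay as the last script left them, time stands still between calls to the robot, and variables do not carry over. Pictures are saved under pics/ and viewed, about 8 in all and at most 12, crops included, and the job is handed in when it is done.

```bash
ls; mkdir -p pics; python3 - <<'E'
from rig import robot
import cv2,numpy as np
for n in("side","top"):
    im=robot.grab_frame(n); cv2.imwrite(f"pics/{n}0.png",im[:,:,::-1])
    c=robot.camera_info(n); R=cv2.Rodrigues(np.array(c["rvec"]))[0]
    print(n,c,"pos",-R.T@np.array(c["tvec"]).ravel())
print(robot.get_state())
E
```

```text
pics
side {'fx': 577.9928166674092, 'fy': 577.9928166674092, 'cx': 324.7417597010604, 'cy': 240.45227224660093, 'dist': array([0.00162711, 0.        , 0.        , 0.        , 0.        ]), 'rvec': array([ 1.87655017, -0.82855835,  0.54131355]), 'tvec': array([-0.36319027,  0.30210383,  1.18729023])} pos [-0.46722825 -0.89684343  0.78115402]
top {'fx': 510.9746546705081, 'fy': 510.9746546705081, 'cx': 319.5709474439035, 'cy': 247.53802010539607, 'dist': array([0.03562435, 0.        , 0.        , 0.        , 0.        ]), 'rvec': array([ 2.15291359, -2.15029459,  0.10914668]), 'tvec': array([-0.02358922,  0.52417036,  1.22000413])} pos [ 0.37552804 -0.04525818  1.27304811]
{'time': 0.1, 'qpos': array([ 1.1844849 ,  0.41789972, -0.01029881,  1.61407251,  0.00470489,
        1.11069529, -0.05300035]), 'joint_vel': array([-0.00019627, -0.00053112, -0.00056153, -0.00092262,  0.00085459,
        0.00069695,  0.00055455]), 'effort': array([ 1.03991391e-03, -8.52583051e+01,  6.39378168e-01, -4.26699543e+01,
       -4.89815441e-02,  1.64110103e-02,  6.09305835e-05]), 'ee_pos': array([ 0.21114975, -0.58793627,  0.22391437]), 'tool_rot': array([[ 9.41137227e-01,  3.38024447e-01, -4.38259368e-04],
       [ 3.38024720e-01, -9.41136746e-01,  9.55704048e-04],
       [-8.94106632e-05, -1.04759116e-03, -9.99999447e-01]]), 'force': array([ 1.05237632, -0.27680025, -0.38721483]), 'moment': array([ 0.00146522, -0.01035771,  0.01011928]), 'opening': 0.09411311147130433}
```

View pics/side0.png

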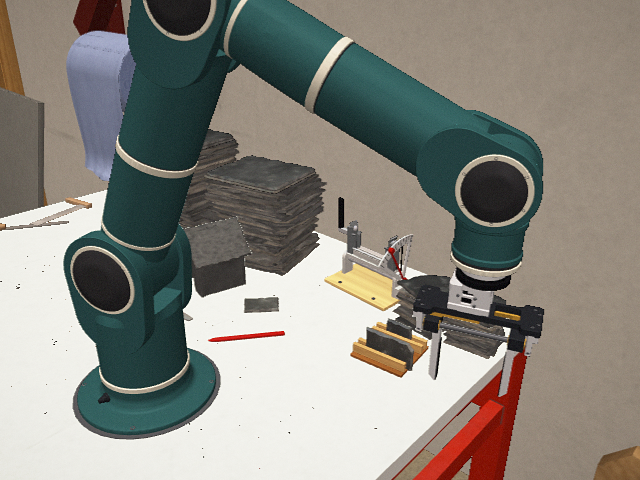

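View pics/top0.png

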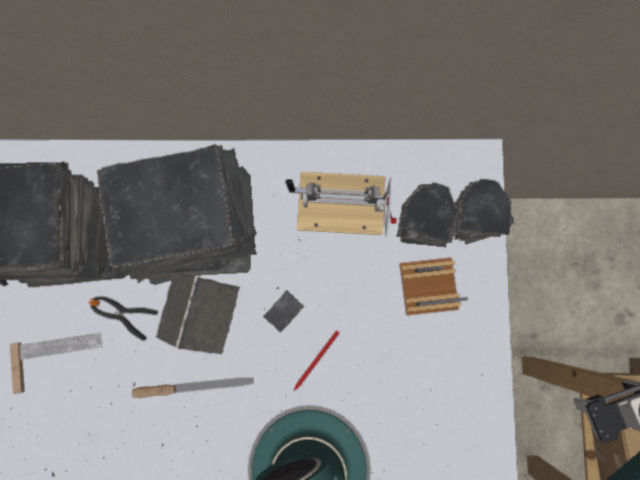

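Side: the jig is at (365,270), the rack at (390,347) and the gripper is right next to it. Top: the jig is at (345,203), the rack at (430,287), the red arm tip at (393,220) and the black handle top at (290,186). Next I'll zoom in on both views.

```bash
cat > h.py <<'E'
import cv2,numpy as np
from rig import robot
def cam(n):
    c=robot.camera_info(n); R=cv2.Rodrigues(np.array(c["rvec"]))[0]; t=np.array(c["tvec"]).ravel()
    K=np.array([[c["fx"],0,c["cx"]],[0,c["fy"],c["cy"]],[0,0,1]]); return K,np.array(c["dist"]),R,t,c
def ray(n,uv):
    K,d,R,t,_=cam(n); p=cv2.undistortPoints(np.array([[uv]],float),K,d)[0,0]
    v=R.T@np.array([p[0],p[1],1]); return -R.T@t,v/np.linalg.norm(v)
def plane(n,uv,z):
    o,v=ray(n,uv); return o+v*(z-o[2])/v[2]
def tri(a,b):
    """point from (side uv),(top uv), with ray gap"""
    o1,v1=ray("side",a);o2,v2=ray("top",b)
    s=np.linalg.lstsq(np.c_[v1,-v2],o2-o1,rcond=None)[0]
    p,q=o1+s[0]*v1,o2+s[1]*v2; return (p+q)/2,np.linalg.norm(p-q)
def proj(n,P):
    K,d,R,t,c=cam(n); return cv2.projectPoints(np.atleast_2d(np.array(P,float)),np.array(c["rvec"],float),t,K,d)[0][:,0]
def planeN(n,uv,p0,nrm):
    o,v=ray(n,uv); return o+v*(nrm@(p0-o))/(nrm@v)
def crop(n,im,x0,y0,x1,y1,s):
    c=cv2.resize(im[y0:y1,x0:x1,::-1],None,fx=s,fy=s,interpolation=cv2.INTER_CUBIC)
    for x in range(-(-x0//10)*10,x1,10):
        cv2.line(c,((x-x0)*s,0),((x-x0)*s,6 if x%50 else 14),(0,0,255),1)
        if x%50==0: cv2.putText(c,str(x),((x-x0)*s,26),0,.4,(0,0,255),1)
    for y in range(-(-y0//10)*10,y1,10):
        cv2.line(c,(0,(y-y0)*s),(6 if y%50 else 14,(y-y0)*s),(0,0,255),1)
        if y%50==0: cv2.putText(c,str(y),(16,(y-y0)*s+4),0,.4,(0,0,255),1)
    cv2.imwrite(n,c)
E
python3 - <<'E'
from h import *
s=cv2.imread("pics/side0.png")[:,:,::-1];t=cv2.imread("pics/top0.png")[:,:,::-1]
crop("pics/sc0.png",s,315,190,445,320,6) if 0 else crop("pics/sc0.png",s,318,190,438,290,6)
crop("pics/tc0.png",t,280,160,480,320,4)
def m(im,f):
    h=cv2.cvtColor(np.ascontiguousarray(im),cv2.COLOR_RGB2HSV); k=f(h).astype(np.uint8)
    n,l,st,ce=cv2.connectedComponentsWithStats(k); 
    for i in range(1,n):
        if st[i,4]>8: print(st[i],ce[i].round(1))
        if st[i,4]>150:
            print(cv2.minAreaRect(cv2.findContours((l==i).astype(np.uint8),0,1)[0][0]))
red=lambda h:((h[...,0]<6)|(h[...,0]>174))&(h[...,1]>150)&(h[...,2]>70)
wood=lambda h:(h[...,0]>8)&(h[...,0]<28)&(h[...,1]>70)&(h[...,2]>100)
a=s[190:390].copy();a[:, :315]=255;a[:,450:]=255
b=t[150:330].copy();b[:,:280]=255;b[:,480:]=255
print("side red +190");m(a,red);print("wood");m(a,wood);print("top red +150");m(b,red);print("wood");m(b,wood)
E
```

```text
side red +190
[388  57  19  33  89] [395.1  70.3]
wood
[ 324   73   77   48 1802] [365.1  96. ]
((364.9000244140625, 93.69999694824219), (77.36795043945312, 31.75216293334961), 26.56505012512207)
[430 122  20   6  57] [439.8 124.6]
[438 130   3  10  16] [438.8 134.1]
[371 132  58  42 517] [405.9 150.5]
((401.14715576171875, 145.74771118164062), (56.543888092041016, 26.044458389282227), 39.143985748291016)
[350 148  58  40 945] [377.7 168.2]
((379.8350524902344, 166.8711395263672), (60.31156921386719, 21.423805236816406), 23.96249008178711)
top red +150
[392  69   3   4  12] [393.   70.5]
wood
[ 300   23   85   22 1077] [342.6  31. ]
((342.715576171875, 31.31758689880371), (84.66215515136719, 17.519697189331055), 5.640549182891846)
[ 298   44   86   40 2276] [339.7  67.9]
((340.5862121582031, 64.96552276611328), (85.03858184814453, 35.04520034790039), 4.763641834259033)
[ 400  108   60   57 2463] [428.6 135.8]
((429.70733642578125, 135.8658447265625), (51.79238510131836, 54.66360092163086), 83.6598129272461)
```

View pics/sc0.png

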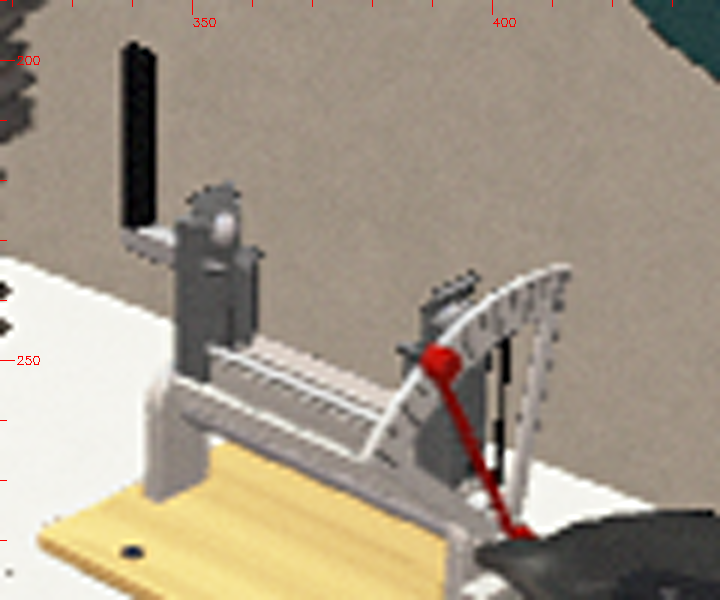

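View pics/tc0.png

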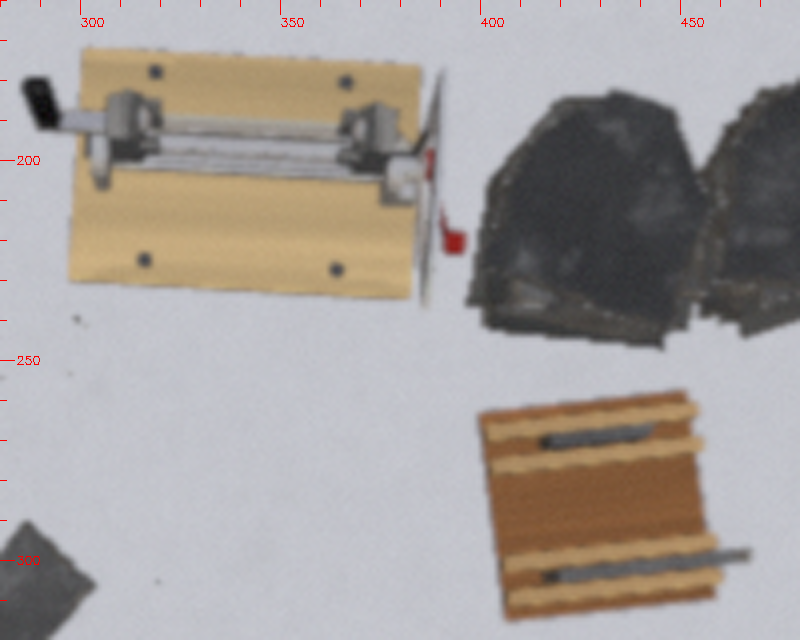

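Side crop: handle top at (339.5,198), its lower end at (340,227), red knob at (389.5,250), red pivot at (402.5,279). Top crop: jig base corners at (300,172), (385,176.5), (383,234.5) and (297.5,230); knob at (393,220.5); handle top at about (288.5,181). The long slate is in the near slot, (416,304) to (467,298.5).

```bash
python3 - <<'E'
from h import *
np.set_printoptions(precision=4,suppress=True)
def rect(c,z,nm):
    P=np.array([plane("top",u,z) for u in c]); e=np.linalg.norm(np.roll(P,-1,0)-P,axis=1)
    x=(P[0]-P[3])+(P[1]-P[2]); y=(P[0]-P[1])+(P[3]-P[2])
    print(nm,P.mean(0),"edges",e,"yaw x",np.arctan2(x[1],x[0]),"yaw y",np.arctan2(-y[0],y[1])); return P.mean(0)
j=rect([(300,172),(385,176.5),(383,234.5),(297.5,230)],.012,"jig")
r=rect([(399.5,263),(451.5,257.5),(459,309.5),(406.5,314.5)],.008,"rack")
for n,a,b in [("knob",(389.5,250),(393,220.5)),("pivot",(402.5,279),(387.5,201)),("handletop",(339.5,198),(288.5,180.5)),("base-left-near corner",(325,280.5),(297.5,230)),("slate +y end?",(366,326),(416,303.5))]:
    print(n,*tri(a,b))
for u in [(415.5,303.7),(467,298.2),(415.5,270.5),(441,267.5)]: print("slate top",plane("top",u,.073))
# sides: rack corners projected for check
for z in (0.073,): print(proj("side",[plane("top",u,z) for u in [(415.5,303.7),(467,298.2)]]))
E
```

```text
jig [ 0.6389 -0.0768  0.012 ] edges [0.2147 0.1477 0.2132 0.1485] yaw x -0.040610415390215274 yaw y -0.05537794465239882
rack [ 0.4319 -0.2919  0.008 ] edges [0.1288 0.1282 0.1282 0.1271] yaw x 0.11473913280431941 yaw y 0.10303273624331147
knob [ 0.5663 -0.1851  0.1747] 0.0004707917545850719
pivot [ 0.6318 -0.1859  0.0694] 0.00016310608072880165
handletop [0.642  0.0389 0.2278] 2.5870710162831313e-05
base-left-near corner [0.5737 0.0307 0.0061] 0.006332938941513663
slate +y end? [ 0.3912 -0.2515  0.073 ] 0.008956833856587309
slate top [ 0.3878 -0.2469  0.073 ]
slate top [ 0.4009 -0.3659  0.073 ]
slate top [ 0.465  -0.2485  0.073 ]
slate top [ 0.4722 -0.308   0.073 ]
[[361.3636 326.0579]
 [409.8154 345.135 ]]
```

```bash
python3 - <<'E'
from h import *
s=cv2.imread("pics/side0.png")[:,:,::-1]
crop("pics/sr0.png",s,340,295,440,385,7)
E
```

```text
(no output)
```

View pics/sr0.png

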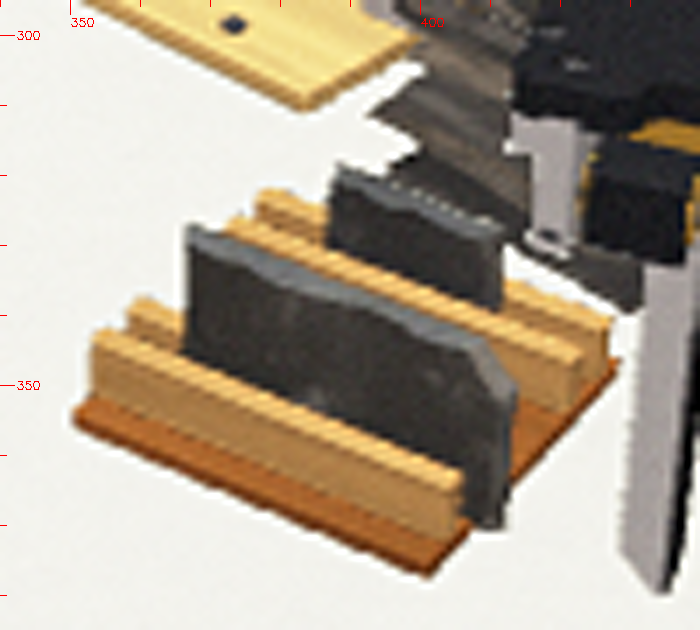

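Side view of the rack: slate +y top corner at (366.5,328), -y end from (412,352) down to (410,370.5), with a chipped top corner. The ends need another calculation. Red arm lean comes out near 0.53 (r=133 mm) and the leaf near 0.016 (r=168 mm), which fits the stated sizes.

```bash
python3 - <<'E'
from h import *
np.set_printoptions(precision=4,suppress=True)
ph=.108; n=np.array([np.cos(ph),np.sin(ph),0]); c=np.array([.4319,-.2919,0])
for face,nm in ((-.0442,"near face"),(-.04,"mid")):
  for uv in [(366.5,328.5),(367,344.5),(412,352),(410,370.5),(406,345)]:
    P=planeN("side",uv,c+face*n,n); q=P-c; print(nm,uv,P,"rack y",-np.sin(ph)*q[0]+np.cos(ph)*q[1])
for uv in [(415.5,303.7),(418.5,303.2),(467,298.2)]:
    P=planeN("top",uv,c-.04*n,n);q=P-c; P2=plane("top",uv,.073);q2=P2-c;print(uv,P,"ry at z.073",-np.sin(ph)*q2[0]+np.cos(ph)*q2[1])
    P2=plane("top",uv,.05);q2=P2-c;print("   ry at z.05",-np.sin(ph)*q2[0]+np.cos(ph)*q2[1])
im=cv2.imread("pics/top0.png"); 
for x in range(410,472,2): print(x,[int(im[y,x].sum()//3) for y in range(296,309)])
E
```

```text
near face (366.5, 328.5) [ 0.3844 -0.2638  0.076 ] rack y 0.03307583914818317
near face (367, 344.5) [ 0.3847 -0.267   0.0354] rack y 0.02979407253591574
near face (412, 352) [ 0.3965 -0.3753  0.0626] rack y -0.07907107333506488
near face (410, 370.5) [ 0.3964 -0.3746  0.0148] rack y -0.0783445413201591
near face (406, 345) [ 0.3949 -0.3604  0.0738] rack y -0.06407145194540895
mid (366.5, 328.5) [ 0.3883 -0.2609  0.0727] rack y 0.03554368683104576
mid (367, 344.5) [ 0.3887 -0.2642  0.032 ] rack y 0.03224685466929225
mid (412, 352) [ 0.4004 -0.3729  0.0593] rack y -0.07711805655254593
mid (410, 370.5) [ 0.4004 -0.3722  0.0112] rack y -0.07638818925962768
mid (406, 345) [ 0.3988 -0.3579  0.0706] rack y -0.062049576659219695
(415.5, 303.7) [ 0.3891 -0.268  -0.0523] ry at z.073 0.04946848129468926
   ry at z.05 0.04560056026315855
(418.5, 303.2) [ 0.3911 -0.2863 -0.1136] ry at z.073 0.04242654737705352
   ry at z.05 0.03842366135626404
(467, 298.2) [ 0.4043 -0.4084 -0.0863] ry at z.073 -0.07018867652221665
   ry at z.05 -0.07634993447062052
410 [89, 98, 108, 130, 133, 131, 113, 95, 90, 8
[... 1330 characters left out ...]
 140, 109, 92]
452 [140, 133, 110, 99, 97, 98, 102, 129, 140, 141, 124, 104, 86]
454 [139, 123, 102, 97, 95, 99, 112, 131, 140, 135, 114, 92, 88]
456 [135, 110, 101, 99, 99, 107, 125, 137, 141, 134, 103, 87, 91]
458 [140, 121, 108, 99, 100, 112, 127, 139, 145, 143, 136, 129, 126]
460 [176, 149, 117, 104, 113, 139, 154, 154, 157, 170, 185, 191, 192]
462 [185, 144, 114, 109, 130, 175, 192, 193, 195, 196, 199, 198, 200]
464 [187, 143, 108, 108, 141, 179, 195, 197, 197, 197, 199, 198, 199]
466 [179, 141, 116, 116, 148, 182, 195, 197, 197, 198, 197, 198, 197]
468 [193, 178, 178, 178, 188, 196, 197, 198, 197, 198, 196, 198, 197]
470 [198, 197, 198, 198, 199, 195, 195, 198, 196, 198, 200, 199, 199]
```

```bash
cat >> h.py <<'E'
H=np.array([.6389,-.0768,.06]); PSI=-.05
def leaf(th,psi=PSI):
    c,s=np.cos(psi),np.sin(psi); Z=np.array([[c,-s,0],[s,c,0],[0,0,1]])
    return Z@np.array([np.cos(th),0,np.sin(th)]),Z@np.array([0,1.,0]),Z@np.array([-np.sin(th),0,np.cos(th)])
def tool(th,psi=PSI):
    x,y,z=leaf(th,psi); return np.c_[y,x,-z]
def lp(th,y,r,x=0):
    a,b,c=leaf(th); return H+a*x+b*y+c*r
def st(m=""):
    s=robot.get_state(); print(m,"t%.2f"%s["time"],s["ee_pos"].round(4),"F",s["force"].round(1),"open %.4f"%s["opening"]); return s
def ang():  # lean of tool (tool z = -leaf z)
    z=-robot.get_state()["tool_rot"][:,2]; c,s=np.cos(PSI),np.sin(PSI); return np.arctan2(-(c*z[0]+s*z[1]),z[2])
E
python3 - <<'E'
from h import *
th=.016
p=robot.get_state()["ee_pos"]
robot.gripper_to(.05); st("grip")
robot.move_ptp(lp(th,.115,.29),tool(th)); st("above")
robot.move_linear(lp(th,.115,.185),velocity=.15)
im=robot.grab_frame("side"); crop("pics/a1.png",im,300,130,420,220,6)
r=robot.move_linear(lp(th,.115,.150),velocity=.06,threshold=6); st(f"down {r}")
if not r: robot.gripper_to(0.0); st("pinched")
E
```

```text
grip t0.93 [ 0.2112 -0.5882  0.2244] F [-0.5  0.2  0.2] open 0.0497
above t3.64 [0.6401 0.0373 0.3497] F [-0.3  0.5  0.3] open 0.0497
down False t5.28 [0.6424 0.0383 0.2102] F [ 1.  -0.4  0.4] open 0.0499
pinched t5.95 [0.6424 0.0381 0.21  ] F [ 0.1 -0.  -0.9] open 0.0123
```

```bash
python3 - <<'E'
from h import *
for th in np.linspace(.016,.53,8)[1:]:
    robot.move_linear(lp(th,.115,.150),velocity=.08,frame=tool(th))
s=st("set"); print("tool lean",ang())
robot.gripper_to(.05); st("open")
robot.move_linear(lp(.53,.115,.26),velocity=.2); st("back")
robot.move_ptp([.45,-.30,.33],tool(0,.108)); st("over rack")
s=robot.grab_frame("side");t=robot.grab_frame("top")
crop("pics/s2.png",s,318,200,418,290,7); crop("pics/t2.png",t,270,165,410,245,5)
cv2.imwrite("pics/s2f.png",s[:,:,::-1]);cv2.imwrite("pics/t2f.png",t[:,:,::-1])
a=cv2.imread("pics/s2.png");b=cv2.imread("pics/t2.png")
E
```

```text
set t7.99 [0.568  0.0419 0.1883] F [ 12.8  -0.1 -22.5] open 0.0128
tool lean 0.5286128851041502
open t8.74 [0.5689 0.0418 0.1894] F [-0.6  0.5 -0.4] open 0.0502
back t9.44 [0.5134 0.0444 0.2838] F [ 0.9  0.  -0.1] open 0.0503
over rack t10.77 [ 0.4505 -0.2989  0.3294] F [0.  0.9 0.5] open 0.0500
```

View pics/s2.png

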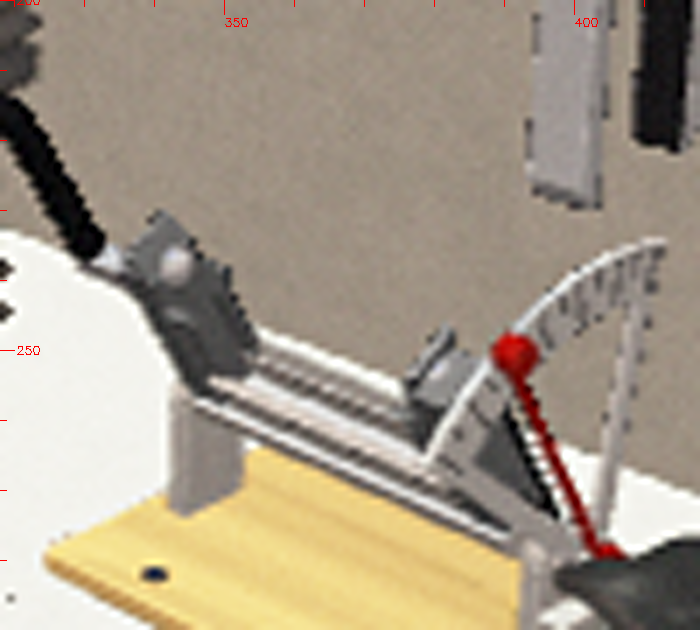

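View pics/t2.png

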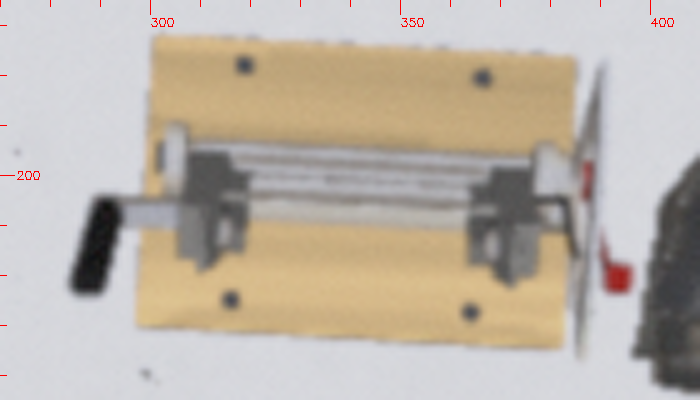

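Top view: the handle now runs from (291,205) to (287,222), with the red knob at (393.5,220.5). Side view: knob at (391,250.5), and the arm hasn't moved. Next I'll measure the handle's lean from its axis in both views.

```bash
python3 - <<'E'
from h import *
np.set_printoptions(precision=4,suppress=True)
def axis(f,box,thr):
    im=cv2.imread(f).astype(int); x0,y0,x1,y1=box; k=(im[y0:y1,x0:x1].max(2)<thr).astype(np.uint8)
    n,l,s,c=cv2.connectedComponentsWithStats(k); i=1+np.argmax(s[1:,4]); ys,xs=np.nonzero(l==i)
    p=np.c_[xs+x0,ys+y0].astype(float); m=p.mean(0); d=np.linalg.svd(p-m,full_matrices=False)[2][0]; q=(p-m)@d
    print(f,s[i],m); return m+d*q.min(),m+d*q.max()
def lean(d):
    c,s=np.cos(PSI),np.sin(PSI); d=d*np.sign(d[2]); return np.arctan2(-(c*d[0]+s*d[1]),d[2]),(-s*d[0]+c*d[1])
def dirn(a,b):
    o,v1=ray("side",a[0]);_,v2=ray("side",a[1]);o2,w1=ray("top",b[0]);_,w2=ray("top",b[1])
    d=np.cross(np.cross(v1,v2),np.cross(w1,w2)); return d/np.linalg.norm(d)
def xa(n,a,b,y):  # lean from in-image line, knowing that it lies in the plane y_leaf=y
    yl=leaf(0)[1]; P=[planeN(n,u,H+yl*y,yl) for u in (a,b)]; 
    P.sort(key=lambda p:p[2]); return P,lean(P[1]-P[0])
def redaxis(f,box):
    im=cv2.imread(f); h=cv2.cvtColor(im,cv2.COLOR_BGR2HSV); k=((h[...,0]<8)|(h[...,0]>172))&(h[...,1]>150)&(h[...,2]>60)
    x0,y0,x1,y1=box; ys,xs=np.nonzero(k[y0:y1,x0:x1]); p=np.c_[xs+x0,ys+y0].astype(float); m=p.mean(0); d=np.linalg.svd(p-m,full_matrices=False)[2][0]; q=(p-m)@d
    return m+d*q.min(),m+d*q.max()
for tag,sf,tf,sb,tb in (("0","pics/side0.png","pics/top0.png",(330,193,348,229),(280,175,297,195)),("2","pics/s2f.png","pics/t2f.png",(305,205,334,238),(280,203,297,226))):
    a=axis(sf,sb,50);b=axis(tf,tb,60)
    print(tag,"handle two-view lean",lean(dirn(a,b)),"side-only",xa("side",*a,.115),"top-only",xa("top",*b,.115)[1])
    r=redaxis(sf,(393,257,405,276)); print("red side-only",r,xa("side",*r,-.110))
print("knob",tri((391,250.5),(393.5,220.7)))
E
```

```text
pics/side0.png [  9   4   5  31 149] [340.9664 212.396 ]
pics/top0.png [ 7  5  8 12 61] [290.1148 185.4426]
0 handle two-view lean (np.float64(0.03999071229325706), np.float64(-0.004527636774947717)) side-only ([array([0.6499, 0.0378, 0.1407]), array([0.6468, 0.038 , 0.2296])], (np.float64(0.03520443199457233), np.float64(-9.131692797759161e-17))) top-only (np.float64(0.0292822908432517), np.float64(7.291259609965017e-18))
red side-only (array([393.1512, 256.933 ]), array([401.1275, 274.9435])) ([array([ 0.6237, -0.1862,  0.0844]), array([ 0.5854, -0.1843,  0.1488])], (np.float64(0.5373712547296406), np.float64(-1.0993810029003015e-16)))
pics/s2f.png [ 11   8  17  24 125] [324.376 224.544]
pics/t2f.png [ 5  2  9 18 92] [289.0326 213.8587]
2 handle two-view lean (np.float64(0.5708068282355269), np.float64(0.011246044754522958)) side-only ([array([0.6118, 0.0397, 0.126 ]), array([0.559 , 0.0423, 0.2074])], (np.float64(0.5765718071250623), np.float64(-9.194034422677078e-17))) top-only (np.float64(0.5268029341899684), np.float64(4.7704895589362195e-18))
red side-only (array([393.0671, 256.9696]), array([401.1934, 274.9124])) ([array([ 0.624 , -0.1862,  0.0844]), array([ 0.5851, -0.1842,  0.1488])], (np.float64(0.5440123917646325), np.float64(-1.3964523981613297e-16)))
knob (array([ 0.567 , -0.1874,  0.1736]), np.float64(0.003274018636910974))
```

```bash
python3 - <<'E'
from h import *
np.set_printoptions(precision=4,suppress=True)
s=cv2.imread("pics/s2f.png").max(2);t=cv2.imread("pics/t2f.png").max(2)
print("side x310-335,y208-240");print(s[208:240,310:336]);print("top x282-298,y202-227");print(t[202:228,282:298])
for th in (.50,.53,.56): 
    P=[lp(th,.115+b,.168,a) for a in(-.006,.006) for b in(-.008,.008)]
    print(th,proj("side",P).round(1).tolist(),proj("top",P).round(1).tolist())
for th in (.5,.53,.56): print(th,proj("side",lp(th,-.11,.130)),proj("top",lp(th,-.11,.130)))
E
```

```text
side x310-335,y208-240
[[ 72  75  72  73  80  74  55  63  67  60  70  63  60 126 158 158 159 157
  153 155 158 160 155 156 155 161]
 [ 69  70  72  78  69  60  68  68  70  71  66  67  61 115 155 156 156 154
  158 158 158 155 156 161 157 158]
 [ 68  76  92  75  58  70  69  73  72  73  66  62  54 118 153 158 160 157
  154 159 157 162 155 156 155 161]
 [ 78  82  74  65  69  71  65  71  70  64  59  52 103 129 152 163 157 159
  157 155 161 160 158 157 155 155]
 [ 83  76  76  68  74  75  75  71  62  57 100 107 153 163 159 160 161 160
  157 156 161 162 161 159 156 157]
 [ 76  70  75  76  72  74  73  69  24  94 151 165 160 159 161 158 154 159
  157 151 153 164 155 161 157 159]
 [ 75  73  70  69  80  72  77  37  22  13  15 144 161 160 158 159 155 158
  158 159 158 160 160 158 161 157]
 [ 75  72  74  71  73  77  26  10  23  18  15   6 137 164 162 160 158 161
  156 159 153 161 160 159 159 161]
 [ 70  71  87  71  62 137  60  12  18  22  24   9   0 141 163 164 159 157
  155 155 159 156 159 156 160 162]
 [ 79  88  79  71  80  71 112  55  10  19  15  13   1 146 163 158 162 162
  156 155 155 154 156 
[... 4026 characters left out ...]
20 220 214 216]
 [219 220 220 218 217 219 219 218 218 219 219 220 219 218 214 216]
 [221 219 219 217 218 219 219 218 218 219 220 218 221 219 215 216]]
0.5 [[319.7, 215.2], [315.4, 213.5], [322.6, 212.0], [318.3, 210.4]] [[291.1, 221.7], [283.6, 221.4], [291.2, 216.4], [283.7, 216.0]]
0.53 [[318.5, 216.5], [314.2, 214.8], [321.4, 213.3], [317.0, 211.6]] [[291.1, 223.9], [283.6, 223.6], [291.2, 218.6], [283.7, 218.3]]
0.56 [[317.3, 218.0], [313.0, 216.2], [320.1, 214.6], [315.8, 212.9]] [[291.1, 226.1], [283.6, 225.7], [291.2, 220.9], [283.6, 220.5]]
0.5 [[390.0662 249.3967]] [[392.3166 218.2835]]
0.53 [[389.126  250.5452]] [[392.1511 219.9745]]
0.56 [[388.1972 251.7262]] [[391.9814 221.6419]]
```

Tip edge in the top view (v=223.3) gives a leaf lean of about 0.525; the red knob gives about 0.535. They agree within about 0.02, so the pitch is set. Next, pick the slate.

```bash
python3 - <<'E'
from h import *
ph=.108; n=np.array([np.cos(ph),np.sin(ph),0]); y=np.array([-np.sin(ph),np.cos(ph),0])
P=np.array([.4319,-.2919,.058])-.04*n-.0195*y
robot.move_ptp(P+[0,0,.09],tool(0,ph)); st("above")
r=robot.move_linear(P,velocity=.1,threshold=6); st(f"down {r}")
robot.gripper_to(0); st("closed")
robot.move_linear(P+[0,0,.12],velocity=.12); st("lift")
robot.pause(.15)
# to a view pose, at target orientation, clear of the jig
q=lp(.53,0,.07+.13); robot.move_ptp(q,tool(.53)); st("pre")
s=robot.grab_frame("side");t=robot.grab_frame("top")
cv2.imwrite("pics/s3f.png",s[:,:,::-1]);cv2.imwrite("pics/t3f.png",t[:,:,::-1])
print(proj("side",[q]),proj("top",[q]))
crop("pics/s3.png",s,290,170,430,280,5);crop("pics/t3.png",t,280,165,440,265,5)
E
```

```text
above t11.65 [ 0.3955 -0.3158  0.1493] F [0.4 0.5 1.2] open 0.0499
down False t12.70 [ 0.3946 -0.3158  0.0586] F [0.9 0.1 0.5] open 0.0502
closed t13.42 [ 0.3942 -0.3156  0.058 ] F [-0.2 -0.5  0.1] open 0.0078
lift t14.57 [ 0.3939 -0.3153  0.1773] F [ 0.6  0.2 -2.3] open 0.0088
pre t15.82 [ 0.5378 -0.0728  0.2324] F [-0.2 -0.2 -2. ] open 0.0082
[[346.19481785 218.42202648]] [[341.55938614 229.28518844]]
```

View pics/s3.png

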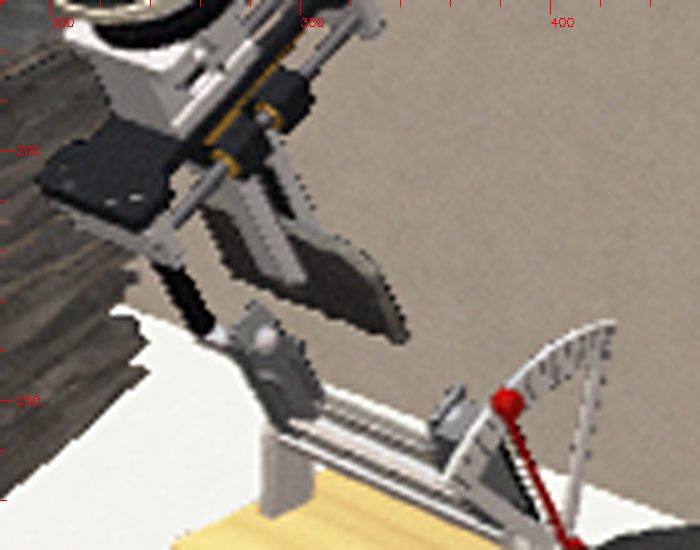

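View pics/t3.png

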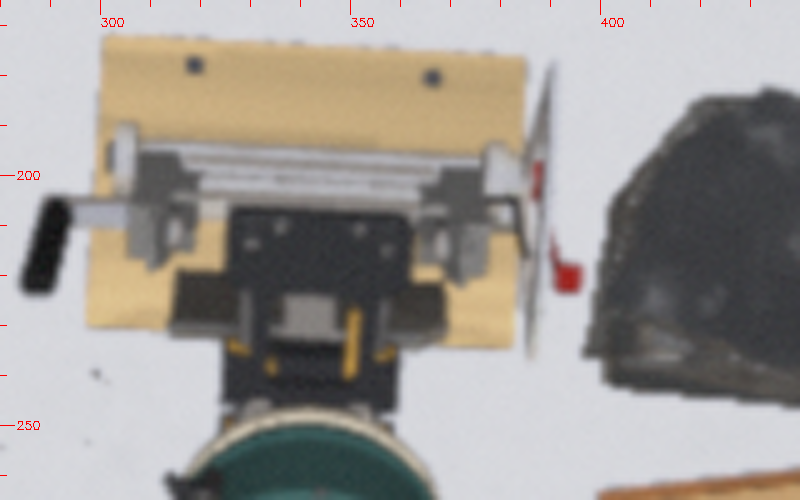

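Top view: the slate's bottom edge runs from about (315.5,219) to (369.5,221.5) and its top edge from (313.5,231) to (368.5,234), between the posts and parallel to the jig. Side view: it hangs square in the leaf plane with its -y lower corner at (370,238). Next I'll check centring.

```bash
python3 - <<'E'
from h import *
np.set_printoptions(precision=4,suppress=True)
x,y,z=leaf(.53)
def pr(n,u):
    P=planeN(n,u,H,x)-H; return (P@y).round(4),(P@z).round(4)
for u in [(315.5,219),(313.5,231),(369.5,221.5),(368.5,234)]: print("top slate",u,pr("top",u))
print("side -y lower corner",pr("side",(370,238)),"lower +y",pr("side",(337,225)))
s=robot.get_state(); d=s["ee_pos"]-H; print("tcp leaf",d@x,d@y,d@z)
# post inner faces, top view: fins ends and post tops (pocket z ~94 -> r .114)
t=cv2.imread("pics/t3f.png").max(2)
for v in (204,208,212,216,219,222,225,228,231): print(v,t[v,303:326].tolist(),"|",t[v,358:384].tolist())
for h in (.064,.094):
  print(h,[proj("top",H+y*w+z*(.02+h))[0].round(1).tolist() for w in(-.061,.061)])
E
```

```text
top slate (315.5, 219) (np.float64(0.0563), np.float64(0.147))
top slate (313.5, 231) (np.float64(0.057), np.float64(0.2171))
top slate (369.5, 221.5) (np.float64(-0.06), np.float64(0.1463))
top slate (368.5, 234) (np.float64(-0.0545), np.float64(0.2188))
side -y lower corner (np.float64(-0.0582), np.float64(0.1527)) lower +y (np.float64(0.0532), np.float64(0.1518))
tcp leaf -0.0001185504991657048 -0.0011676574207576617 0.19976640098168857
204 [130, 129, 124, 103, 89, 89, 84, 89, 87, 85, 91, 105, 124, 132, 130, 129, 133, 142, 147, 144, 149, 152, 145] | [166, 166, 169, 173, 174, 158, 116, 92, 85, 83, 81, 85, 86, 86, 86, 85, 85, 86, 93, 102, 106, 111, 109, 96, 102, 122]
208 [181, 172, 153, 133, 128, 128, 118, 104, 97, 87, 90, 101, 104, 93, 86, 89, 123, 168, 181, 183, 181, 169, 120] | [56, 60, 70, 95, 126, 126, 107, 99, 98, 96, 96, 92, 85, 83, 85, 86, 85, 84, 89, 100, 120, 142, 170, 175, 133, 92]
212 [199, 187, 157, 133, 129, 126, 121, 113, 94, 94, 118, 151, 148, 125, 117, 131, 171, 196, 203, 200, 194, 162, 102] | [58, 57, 58, 59, 75, 105, 98, 90, 94, 126, 144, 121, 95, 93, 106, 115, 12
[... 850 characters left out ...]
56, 56, 60, 58, 55, 59, 58] | [66, 57, 57, 61, 61, 62, 62, 64, 63, 63, 85, 144, 192, 211, 213, 214, 212, 212, 213, 213, 213, 214, 214, 213, 207, 184]
228 [208, 205, 205, 204, 201, 202, 202, 201, 201, 196, 164, 106, 67, 63, 65, 63, 59, 61, 59, 60, 60, 58, 56] | [69, 66, 66, 66, 67, 64, 64, 64, 65, 68, 90, 144, 199, 215, 217, 215, 215, 216, 215, 215, 216, 216, 216, 216, 217, 214]
231 [204, 204, 204, 202, 205, 207, 205, 195, 195, 189, 162, 127, 113, 111, 109, 107, 104, 105, 104, 104, 99, 96, 92] | [82, 84, 85, 85, 86, 86, 89, 90, 102, 105, 116, 150, 188, 200, 202, 202, 200, 202, 204, 205, 212, 213, 211, 215, 215, 214]
0.064 [[368.6, 211.8], [314.8, 209.3]]
0.094 [[369.3, 216.4], [314.1, 213.7]]
```

Slate midpoint in the top view is u≈341.5 against 341.7 predicted for the pocket centre, so it is centred within about 1 mm. Insert.

```bash
python3 - <<'E'
from h import *
th=.528; x,y,z=leaf(th)
def rep(m):
    s=st(m); d=s["ee_pos"]-H; f=s["force"]; print("   leaf x,y,r",(d@x).round(4),(d@y).round(4),(d@z).round(4),"Fxyz",(f@x).round(1),(f@y).round(1),(f@z).round(1))
robot.move_linear(lp(th,.0008,.168),velocity=.1,frame=tool(th)); rep("entry")
for r in (.14,.115,.10,.085,.0685):
    k=robot.move_linear(lp(th,.0008,r),velocity=.04,threshold=18); rep(f"{r} {k}")
    if k: break
E
```

```text
entry t16.39 [ 0.5542 -0.0719  0.205 ] F [ 0.  -0.5 -1.3] open 0.0081
   leaf x,y,r -0.0002 0.0006 0.1679 Fxyz -0.6 -0.5 -1.1
0.14 False t17.24 [ 0.5684 -0.0724  0.1809] F [-0.1 -0.1 -2.1] open 0.0082
   leaf x,y,r -0.0002 0.0008 0.14 Fxyz -1.1 -0.1 -1.7
0.115 False t18.02 [ 0.581  -0.073   0.1592] F [-0.1 -1.5 -2.5] open 0.0086
   leaf x,y,r -0.0002 0.0009 0.1149 Fxyz -1.3 -1.5 -2.2
0.1 False t18.54 [ 0.5885 -0.0734  0.1461] F [-1.3 -0.3 -2.5] open 0.0083
   leaf x,y,r -0.0002 0.0009 0.0998 Fxyz -2.4 -0.4 -1.5
0.085 False t19.07 [ 0.596  -0.0742  0.1334] F [-0.3 -0.4 -2.6] open 0.0082
   leaf x,y,r -0.0001 0.0005 0.0851 Fxyz -1.6 -0.4 -2.1
0.0685 True t19.54 [ 0.6049 -0.0741  0.1195] F [-5.4  1.4  9.3] open 0.0083
   leaf x,y,r 0.0005 0.001 0.0686 Fxyz -0.0 1.2 10.8
```

```bash
python3 - <<'E'
from h import *
th=.528; x,y,z=leaf(th)
def rep(m):
    s=st(m); d=s["ee_pos"]-H; f=s["force"]; print("   leaf x,y,r",(d@x).round(4),(d@y).round(4),(d@z).round(4),"Fxyz",(f@x).round(1),(f@y).round(1),(f@z).round(1))
rep("now")
for r in (.067,.0655,.064,.0625):
    k=robot.move_linear(lp(th,.0008,r),velocity=.02,threshold=15); rep(f"{r} {k}")
    if k: break
s=robot.grab_frame("side"); cv2.imwrite("pics/s4f.png",s[:,:,::-1]); crop("pics/s4.png",s,320,205,420,285,7)
E
```

```text
now t19.54 [ 0.6049 -0.0741  0.1195] F [-5.4  1.4  9.3] open 0.0083
   leaf x,y,r 0.0005 0.001 0.0686 Fxyz -0.0 1.2 10.8
0.067 False t19.79 [ 0.6052 -0.0741  0.1191] F [-19.    2.   23.9] open 0.0084
   leaf x,y,r 0.0005 0.001 0.068 Fxyz -4.5 1.0 30.2
0.0655 False t20.04 [ 0.6059 -0.0742  0.1179] F [-23.7   1.8  29.7] open 0.0084
   leaf x,y,r 0.0006 0.0009 0.0667 Fxyz -5.6 0.6 37.6
0.064 False t20.29 [ 0.6066 -0.0744  0.1166] F [-24.8   1.2  30.6] open 0.0087
   leaf x,y,r 0.0006 0.0008 0.0652 Fxyz -6.0 0.0 39.0
0.0625 False t20.54 [ 0.6073 -0.0745  0.1154] F [-25.6   1.7  31.4] open 0.0082
   leaf x,y,r 0.0006 0.0007 0.0638 Fxyz -6.4 0.5 40.0
```

View pics/s4.png

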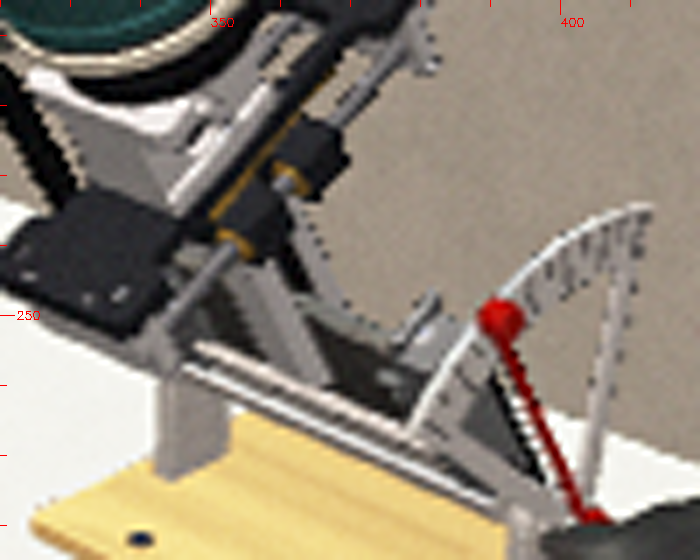

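The axial force levelled off at about 40 N and the fingers slipped on the slate, so it is on the floor. I'll unload, release, back off and look.

```bash
python3 - <<'E'
from h import *
th=.528
robot.move_linear(lp(th,.0008,.0644),velocity=.02); st("unload")
robot.gripper_to(.05); st("open")
robot.move_linear(lp(th,.0008,.19),velocity=.15); st("back")
robot.gripper_to(0)
robot.move_ptp(lp(th,.115,.26),tool(th)); st("over handle")
s=robot.grab_frame("side");t=robot.grab_frame("top")
cv2.imwrite("pics/s5f.png",s[:,:,::-1]);cv2.imwrite("pics/t5f.png",t[:,:,::-1])
crop("pics/s5a.png",s,318,215,418,285,4);crop("pics/t5a.png",t,275,165,400,245,4)
a=cv2.imread("pics/s5a.png");b=cv2.imread("pics/t5a.png");W=max(a.shape[1],b.shape[1])
pad=lambda i:cv2.copyMakeBorder(i,0,0,0,W-i.shape[1],cv2.BORDER_CONSTANT)
cv2.imwrite("pics/c5.png",np.vstack([pad(a),pad(b)])[:600])
E
```

```text
unload t20.84 [ 0.6068 -0.0743  0.1161] F [ 1.4 -0.2 -0. ] open 0.0082
open t21.64 [ 0.6065 -0.0744  0.1156] F [ 0.1 -0.3 -0.2] open 0.0495
back t22.74 [ 0.5433 -0.0714  0.2239] F [-0.3  0.7  0.2] open 0.0502
over handle t24.21 [0.5138 0.0444 0.2848] F [-1.4 -1.2  0.9] open 0.0003
```

View pics/c5.png

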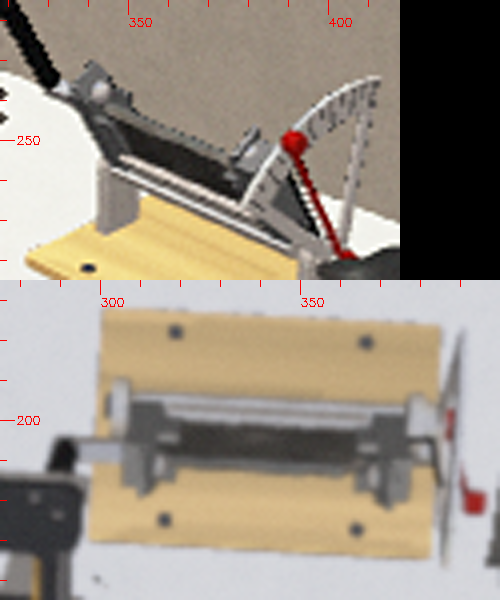

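Both views show the slate lying square in the pocket between the posts, with the left ball visible above its corner at (340,237). Red knob unmoved at (389,250). I'll check the slate's top edge height numerically, compare the leaf with before, then press the handle.

```bash
python3 - <<'E'
from h import *
x,y,z=leaf(.53); s=cv2.imread("pics/s5f.png").max(2)
for n in range(348,376,4):
    col=s[228:265,n].astype(int); e=[v for v in range(228,264) if s[v,n]>135 and s[v+1,n]<135]
    if e: P=planeN("side",(n,e[0]+.5),H,x)-H; print(n,e[0],"y %.4f r %.4f"%(P@y,P@z))
# leaf change between frame 2 and 5: shift of static-leaf patches (left post / pointer) by phase correlation, base as control
a,b=[cv2.imread(f"pics/{k}f.png",0) for k in("s2","s5")];c,d=[cv2.imread(f"pics/{k}f.png",0) for k in("t2","t5")]
def shift(a,b,box):
    x0,y0,x1,y1=box; T=a[y0:y1,x0:x1]; R=cv2.matchTemplate(cv2.resize(b[y0-4:y1+4,x0-4:x1+4],None,fx=5,fy=5,interpolation=2),cv2.resize(T,None,fx=5,fy=5,interpolation=2),5)
    m=cv2.minMaxLoc(R); return (np.array(m[3])/5-4).tolist(),round(m[1],3)
print("left post side",shift(a,b,(335,230,347,250)),"base hole",shift(a,b,(330,278,345,288)),"knob",shift(a,b,(385,245,396,256)))
print("right post top",shift(c,d,(366,200,378,222)),"left post top",shift(c,d,(305,205,312,220)),"knob",shift(c,d,(388,214,397,226)))
for th in(.5,.53,.56): print(th,"post top px",proj("side",lp(th,.068,.114)),proj("top",lp(th,-.068,.114)))
E
```

```text
348 236 y 0.0302 r 0.1165
352 242 y 0.0258 r 0.0942
356 244 y 0.0126 r 0.0925
360 246 y -0.0005 r 0.0908
364 248 y -0.0135 r 0.0891
368 249 y -0.0284 r 0.0926
372 251 y -0.0411 r 0.0909
left post side ([0.0, 0.0], 0.988) base hole ([0.0, 0.0], 0.996) knob ([0.0, 0.0], 0.996)
right post top ([0.0, 0.0], 0.997) left post top ([0.0, 0.0], 0.996) knob ([0.0, 0.0], 0.998)
0.5 post top px [[338.49970167 231.85247497]] [[372.55361896 215.06334304]]
0.53 post top px [[337.70177061 232.76294885]] [[372.43391402 216.52904901]]
0.56 post top px [[336.91560382 233.70002663]] [[372.31207629 217.97521924]]
```

Slate edge height matches the seated value: 0.091 apparent on the back edge, about 0.085 plus thickness parallax, and level end to end. Leaf, balls and posts are pixel-identical to before. Now press the handle.

```bash
python3 - <<'E'
from h import *
th=.528; x,y,z=leaf(th)
robot.move_linear(lp(th,.115,.20),velocity=.12,frame=tool(th))
k=robot.move_linear(lp(th,.115,.176),velocity=.03,threshold=5)
def rep(m):
    s=st(m); d=s["ee_pos"]-H; f=s["force"]; print("   leaf x,y,r",(d@x).round(4),(d@y).round(4),(d@z).round(4),"Fxyz",(f@x).round(1),(f@y).round(1),(f@z).round(1))
    return (d@z),f@z
r,f=rep(f"touch {k}")
if k:
    for i in range(4):
        robot.pause(.15); r2,f=rep("hold")
        if f<4: robot.move_linear(lp(th,.115,r-.0005*(i+1)),velocity=.02); 
    robot.pause(.5); rep("hold end")
robot.move_linear(lp(th,.115,.26),velocity=.12); 
robot.move_ptp([.42,.06,.42],tool(0)); st("clear")
s=robot.grab_frame("side");t=robot.grab_frame("top")
cv2.imwrite("pics/s6f.png",s[:,:,::-1]);cv2.imwrite("pics/t6f.png",t[:,:,::-1])
def shift(a,b,box):
    x0,y0,x1,y1=box; T=a[y0:y1,x0:x1]; R=cv2.matchTemplate(cv2.resize(b[y0-4:y1+4,x0-4:x1+4],None,fx=5,fy=5,interpolation=2),cv2.resize(T,None,fx=5,fy=5,interpolation=2),5)
    m=cv2.minMaxLoc(R); return (np.array(m[3])/5-4).tolist(),round(m[1],3)
g=lambda k:cv2.imread(f"pics/{k}f.png",0)
print("leaf",shift(g("s5"),g("s6"),(335,230,347,250)),shift(g("t5"),g("t6"),(366,200,378,222)),"slate",shift(g("s5"),g("s6"),(350,238,378,258)),"knob",shift(g("s5"),g("s6"),(385,245,396,256)))
crop("pics/c6.png",s,300,205,420,285,6)
E
```

```text
touch True t25.79 [0.5519 0.0425 0.2202] F [-16.5  -3.6  23.4] open 0.0005
   leaf x,y,r 0.0005 0.1148 0.1852 Fxyz -2.3 -4.4 28.5
hold t25.94 [0.5518 0.0424 0.2203] F [-10.8  -1.9  17.2] open 0.0008
   leaf x,y,r 0.0005 0.1147 0.1853 Fxyz -0.5 -2.4 20.3
hold t26.09 [0.5518 0.0424 0.2204] F [-11.5  -0.1  16.3] open 0.0004
   leaf x,y,r 0.0005 0.1147 0.1854 Fxyz -1.7 -0.7 19.9
hold t26.24 [0.5518 0.0424 0.2203] F [-11.1  -1.2  15.7] open 0.0003
   leaf x,y,r 0.0005 0.1147 0.1853 Fxyz -1.6 -1.7 19.1
hold t26.39 [0.5518 0.0424 0.2203] F [-11.3  -0.7  17. ] open 0.0003
   leaf x,y,r 0.0004 0.1147 0.1853 Fxyz -1.1 -1.3 20.3
hold end t26.89 [0.5518 0.0425 0.2203] F [-11.1  -0.5  16.5] open 0.0005
   leaf x,y,r 0.0005 0.1147 0.1854 Fxyz -1.2 -1.1 19.8
clear t28.82 [0.4201 0.0598 0.419 ] F [-0.2  0.5 -0.3] open 0.0002
leaf ([0.0, 0.0], 0.994) ([0.0, 0.0], 0.996) slate ([0.0, 0.0], 0.99) knob ([0.0, 0.0], 0.996)
```

View pics/c6.png

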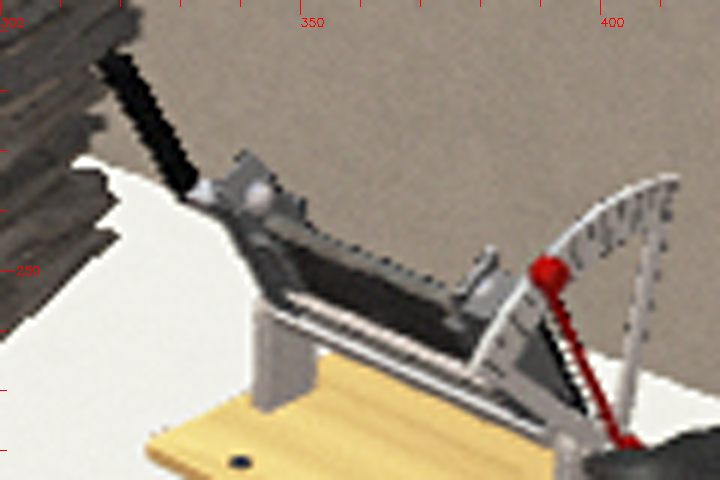

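The slate is seated with the left ball (343,238) over its corner. The leaf's handle and black edge are parallel to the red arm (knob at 391,250.5), and the robot is clear.

```bash
python3 -c "
from rig import robot
robot.sign_off(); print(robot.get_state()['time'])"
```

```text
the job is handed in; nothing more can be done
the job is handed in; nothing more can be done
```

The job is handed in after about 29 s of the 67 s allowed; no verdict was reported.

- **Leaf:** I pinched the handle bar, swung the leaf to a lean of about 0.53 rad and let go. In the images the leaf leans about 0.525 and the red arm about 0.535. One cruder fit of the handle's outline read 0.57, which I put down to bias because it also read about 0.02 high on the upright leaf.
- **Slate:** I took the longer slate from the near slot and pushed it into the pocket until it stopped hard on the floor. The push levelled off at about 40 N as the fingers slipped. It sits level and square with its top edge at the expected height. The balls looked the same as before insertion, but only the left one was plain to see, so the right one is less certain.
- **Handle press:** I pressed the top end of the bar with about 20 N for over half a second. The first touch was 28 N, firmer than I intended.
- **Last check:** before and after the press, the leaf, slate and red arm showed no shift in the pictures, and the robot was clear of everything. I did not measure the small slate or the house again, but the robot never made contact near them.

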